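# Start the spine-label printer at the archive desk

### The job

Get the label printer going by pressing with your closed fingertips, in this order: switch the power strip on at its rocker (press down the raised half, fully over), push the printer's cover fully shut, then press the long bar key on the printer's front deck all the way down and let it come back up. Do not press the two round keys, and do not pick up, open further or shove anything: the printer, the strip and everything else on the desk stay where they are.

Things in the scene. Friction and masses are not known exactly. Their poses are not given: they have to be found in the camera images.
- printer: Desk label printer, white plastic, 220 (x) x 170 (y) x 128 mm, loose on the table, 2.4 kg. Origin: centre of its underside; its x points from its front to its back, y to its left as the robot sees it, z up. Its front third (x -110 to -35 mm) is a low deck, top 80 mm up, with a black panel carrying three white keys; behind it is the label bay, 115 mm high, shut by the cover.
- top_cover (a joint): The printer's black cover, 145 x 170 x 12 mm with a 60 mm wide lip at its front edge, hinged along the top of the printer's back edge (printer x 110, z 116 mm). Value: opening angle in rad, 0 = shut, stands ajar at 0.35 to 0.65 at the start. A stiff hinge (0.2 N m): it stays where it is left, and is pushed down with 2 to 4 N near its front edge.
- cover_press (a point): Point on the cover's upper face, on its centre line, 120 mm from the hinge (25 mm behind its front edge, lip apart); moves with the cover.
- cover_shut (a point): Fixed point of the printer, at printer (-10, 0, 128) mm: where cover_press lies when the cover is shut.
- print_key (a joint): The printer's long bar key, 22 (x) x 56 (y) x 8 mm, the only oblong key, on the right half of the deck. Value: how far it is pushed down, 0 to 0.005 m; a spring returns it, 1.5 N to start and 5 N at the bottom.
- print_key_top (a point): Centre of the bar key's upper face, moves with the key: printer (-80, -38, 90) mm when not pressed, 10 mm above the deck.
- round_key_in (a joint): Small round key, 18 mm across, at printer (-80, 30) mm on the deck, not for this job. Value: how far it is pushed, 0 to 0.005 m.
- round_key_out (a joint): Small round key, 18 mm across, at printer (-80, 62) mm on the deck, not for this job. Value: how far it is pushed, 0 to 0.005 m.
- power_strip: Aluminium power strip, 230 (x) x 76 (y) x 42 mm, loose on the table, 0.9 kg. Origin: centre of its underside; x along its length from the rocker's end to the end with the black adapter (36 x 50 mm, its top 88 mm up, at x 88 mm). Printer and strip stand one on the robot's left, the other on its right, either way round.
- power_rocker (a joint): The strip's grey rocker, 48 (x) x 32 (y) mm, a shallow V that pivots across the strip at strip (-70, 0, 50) mm. Value in rad: 0 to 0.05 at the start = off (the half nearer the strip's end lies level, the half nearer the sockets stands up some 8 mm), 0.36 = on (the half nearer the sockets lies level). It stays where it is left; about 3 N on the middle of the raised half turns it.
- rocker_press (a point): Fixed point of the strip at strip (-55, 0, 50) mm: middle of the half nearer the sockets, at the height of its face when the rocker is on (5 mm higher when off).
- stapler: Black and steel desk stapler, 135 x 34 x 58 mm, lying crosswise near the robot. Bystander. Origin: centre of its underside.
- hole_punch: Steel two-hole punch, 100 x 110 x 62 mm, near the robot. Bystander. Origin: centre of its underside.
- tape_roll: Roll of clear tape lying flat, 64 mm across, 25 mm high. Bystander. Origin: centre of its underside.
- pen_cup: Empty dark steel pen cup, 68 mm across the rim, 95 mm high. Bystander. Origin: centre of its underside.
- clip_box: Small cardboard box of clips, 55 x 55 x 30 mm. Bystander. Origin: centre of its underside.
- ink_stamp: Wooden hand stamp standing upright, 44 mm across, 72 mm high. Bystander. Origin: centre of its underside.
- mug: White mug, 80 mm across plus its handle, 95 mm high, beyond the machines. Bystander. Origin: centre of its underside.

How it is judged:
On the way, in this order (a step that is already met when the one before it is completed fails the run):
1. the rocker is switched on (value of joint power_rocker above 0.25 rad), for 0.1 s.
2. the cover is pushed shut (value of joint power_rocker above 0.25 rad and value of joint top_cover below 0.04 rad), for 0.1 s.
3. the bar key is pressed down (all of step 2 and value of joint print_key above 0.0038 m), for 0.05 s.
At the end, for the whole second after the job is handed in: The rocker is on (over 0.25 rad), the cover shut (within 0.04 rad), all three keys are back up (within 1.2 mm), and printer, strip and bystanders stand within 30 mm of where they began (all of step 2 and value of joint each of print_key, round_key_in, round_key_out below 0.0012 m and distance of each of printer, power_strip, stapler, hole_punch, tape_roll, pen_cup, clip_box, ink_stamp, mug from where it was at the start of the episode below 0.03 m); the robot touches nothing.
It fails at once if out of order: the bar key is pressed before the power is on and the cover shut, or the cover is shut before the power is on ((value of joint print_key above 0.002 m and (value of joint power_rocker below 0.25 rad or value of joint top_cover above 0.06 rad)) or (value of joint top_cover below 0.04 rad and value of joint power_rocker below 0.25 rad)).
It fails at once if a round key is pressed (value of joint any of round_key_in, round_key_out above 0.002 m).
It fails at once if the cover is lifted further open (value of joint top_cover above 0.8 rad).
It fails at once if the printer or the strip is lifted, tipped or shoved 30 mm (height (world z) of any of printer, power_strip above 0.012 m or angle between any of printer, power_strip's own z axis and vertical above 0.12 rad or not (distance of printer from where it was at the start of the episode below 0.03 m) or not (distance of power_strip from where it was at the start of the episode below 0.03 m)).
It fails at once if a bystander is picked up, knocked over or shifted 30 mm (not (distance of stapler from where it was at the start of the episode below 0.03 m) or not (distance of hole_punch from where it was at the start of the episode below 0.03 m) or not (distance of tape_roll from where it was at the start of the episode below 0.03 m) or not (distance of pen_cup from where it was at the start of the episode below 0.03 m) or not (distance of clip_box from where it was at the start of the episode below 0.03 m) or not (distance of ink_stamp from where it was at the start of the episode below 0.03 m) or not (distance of mug from where it was at the start of the episode below 0.03 m) or angle between any of pen_cup, ink_stamp, mug's own z axis and vertical above 0.4 rad).
It also fails if it takes over 51 s, if anything falls off the work surface, if the arm or the gripper's body presses on something with over 40 N, if the wrist force passes 120 N, or if a joint passes its speed limit or range.

### The arm

A 7-joint arm with a two-finger parallel gripper is mounted at the origin on the work surface. World frame = base frame: x ahead of the robot, y to its left, z up, the work surface at z = 0. Lengths are in m, angles in rad, forces in N, time in s.
With the tool pointing down it reaches from about 0.4 to 0.85 m from the base axis. Payload 4.5 kg.
Tool frame: the origin (TCP) lies between the finger pads; the fingertips stand 11 mm ahead of it and the grasp point (between the pads) lies 8 mm behind it (r.nose_length is the distance from the TCP to the fingertips, in m); z points along the fingers, y is the line along which they close (so a half turn about z gives the same grasp; the last joint's range is limited). The gripper opens to 88 mm and grips with 3 to 60 N. Pads are 18 mm wide; open, the fingers measure 123 mm over their backs; the gripper's body (75 mm by 187 mm) begins 45 mm behind the grasp point.
Start: joints at [-1.074, 0.689, -0.195, 1.565, 0.157, 0.902, -0.215], TCP at [0.279, 0.559, 0.222] pointing down, gripper open.
Joint ranges: [-3.01, 3.01], [-0.46, 2.08], [-1.47, 1.51], [0.13, 2.56], [-1, 4.14], [0.04, 2.09], [-2.66, 2.66]. Speed limits (rad/s): [2.57, 2.57, 3.14, 3.14, 3.14, 3.14, 3.14].

### API

Orientations are given as a unit quaternion [x, y, z, w].
In Python, from plant import get_state, snapshot, camera_model, r gives the robot as it stands.
- The arm moves only by the shell command python3 -m inch 'ROWS' [FORCE]. ROWS is text: rows parted by semicolons, each of 7 numbers parted by spaces: the opening, from -1 (shut) to 1 (fully open), then the shift along the tool's x, y, z in m, then the turn, a rotation vector about the tool's x, y, z in rad. A call has 1 to 20 rows; each row shifts and turns the commanded pose from where the row before left it, along the tool's axes as they then stand; what a row does not reach is not made up. A row lasts 1/12 s, in which the tool goes at most 41.7 mm and 7.16 degrees, less where a joint would pass 70% of its speed; a pose out of reach is approached as far as the arm can. A call is refused whole if a number of a shift passes 0.0417 or a number of a turn 0.125, either way. A call with a gripper value outside its range is refused whole. The fingers move at their own pace and stop on an object; FORCE is the grip in N (left out, the last holds). Time passes only in rows, so rows that do not move let the fingers close. It gives the time, the measured TCP pose, the force, the opening and the grip force at its end, in the units of the state.
- get_state(): the state, without advancing time (a new reading comes with each control period).
- snapshot(name): name is "side" or "top"; returns (picture, depth): 384x512x3 uint8, red, green, blue; 384x512 float32, m along the optical axis (not along the pixel's ray), 0 where there is no reading.
- camera_model(name): a dict with "intrinsics" (3x3 intrinsics, pixels), "view" (4x4, takes a point from world to camera coordinates). Camera axes: x right, y down, z forward; pixel columns grow to the right and rows downward; lengths in m; the calibration is good to about 2 mm. A picture is of the moment at which its call begins. camera_model takes no time and is no camera call.
- r.finish_job(): hands the job in; it is judged then, once.
The state is a dict: "clock": time; "q": joint angles; "qd": joint speeds; "joint_torque": joint torques, N m; "tool_pos": TCP position; "eef_rot": TCP orientation; "contact_force": force on the tool from outside, world axes, zero at the start; "moment": the same for the moment, N m; "opening": opening from 0.0 (shut) to 1.0 (fully open); "finger_force": force on a finger pad.
Only numpy, scipy, OpenCV 4.12 (cv2) and the standard library are available. Lean on these libraries where they do the work, as an engineer would, in place of code of your own. Each camera call takes 0.05 s, during which the arm holds its last target. There are 200 camera calls.

## Working session

There is one attempt and no reset: what is moved stays moved. The work goes in short steps, Python scripts to look and compute and a shell command to move; the robot and the scene stay as the last step left them, time stands still between calls to the robot, and variables do not carry over. Pictures are saved under pics/ and viewed, at most 10 in all, crops included, and the job is handed in when it is done.

```bash
mkdir -p pics; cat > h.py <<'E'
import numpy as np, cv2
from plant import get_state, snapshot, camera_model, r
from scipy.spatial.transform import Rotation as R
def world(name,D,u,v):
    c=camera_model(name);K=np.array(c["intrinsics"]);T=np.linalg.inv(np.array(c["view"]))
    z=D[v,u]; p=np.stack([(u-K[0,2])/K[0,0]*z,(v-K[1,2])/K[1,1]*z,z,np.ones_like(z)],-1)
    return (p@T.T)[...,:3]
E
python3 - <<'E'
from h import *
for n in("top","side"):
    im,D=snapshot(n); np.savez("pics/"+n+"0.npz",im=im,D=D)
    cv2.imwrite(f"pics/{n}0.png",cv2.resize(im[...,::-1],(800,600)))
s=get_state();print(s["clock"],s["tool_pos"],R.from_quat(s["eef_rot"]).as_matrix().round(3),s["opening"],r.nose_length)
E
```

```text
0.1 [0.2788161  0.55870161 0.22081806] [[-0.895  0.446 -0.001]
 [ 0.446  0.895 -0.001]
 [-0.    -0.002 -1.   ]] 1.0008438909087742 0.011
```

View pics/top0.png

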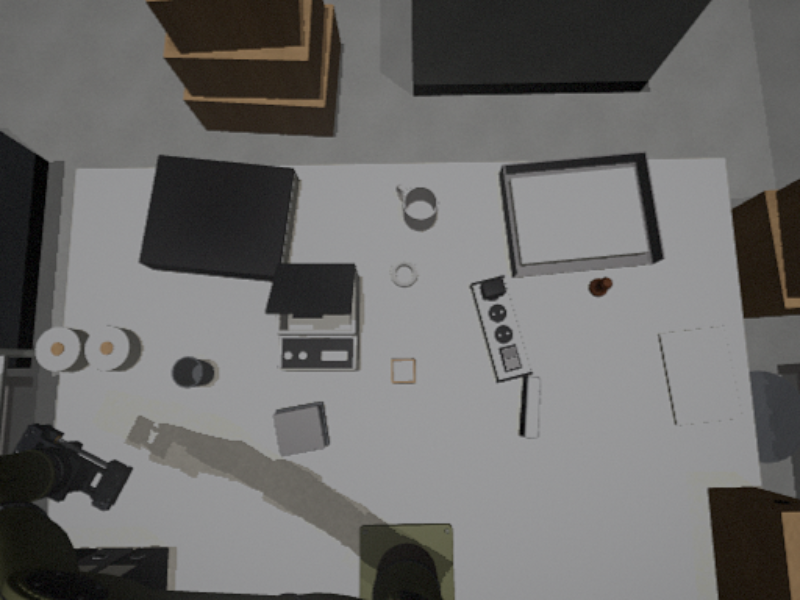

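View pics/side0.png

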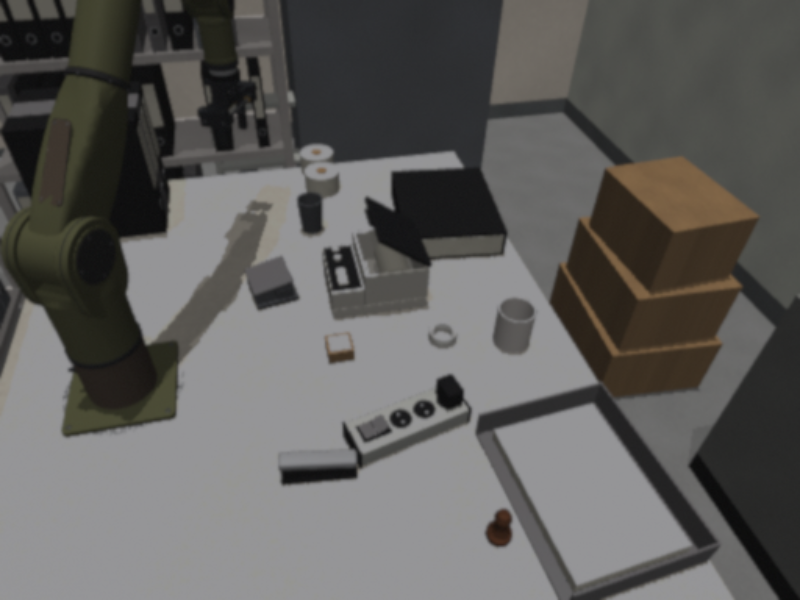

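The top view shows the printer on the left (bar key about (335,356), cover raised over (312,290)) and the strip on the right (rocker about (511,357), sockets at (503,334) and (497,313)). The stapler is at (532,407), just below the rocker's end of the strip. I'll enlarge both machines.

```bash
python3 - <<'E'
from h import *
f=np.load("pics/top0.npz");im,D=f["im"],f["D"]
a=cv2.resize(im[160:250,165:245,::-1],None,fx=5,fy=5,interpolation=2)
b=cv2.resize(im[170:250,295:355,::-1],None,fx=5.6,fy=5.6,interpolation=2)
c=np.zeros((450,750,3),np.uint8);c[:450,:400]=a;c[:448,410:746]=b
c=cv2.convertScaleAbs(c,alpha=1.5)
cv2.imwrite("pics/crop0.png",c)
K=camera_model("top");print(np.array(K["view"]).round(3),np.array(K["intrinsics"])[0])
E
```

```text
[[-0.017 -1.    -0.004  0.004]
 [-0.988  0.017 -0.155  0.59 ]
 [ 0.155  0.002 -0.988  1.214]
 [ 0.     0.     0.     1.   ]] [353.80530919   0.         258.86710044]
```

View pics/crop0.png

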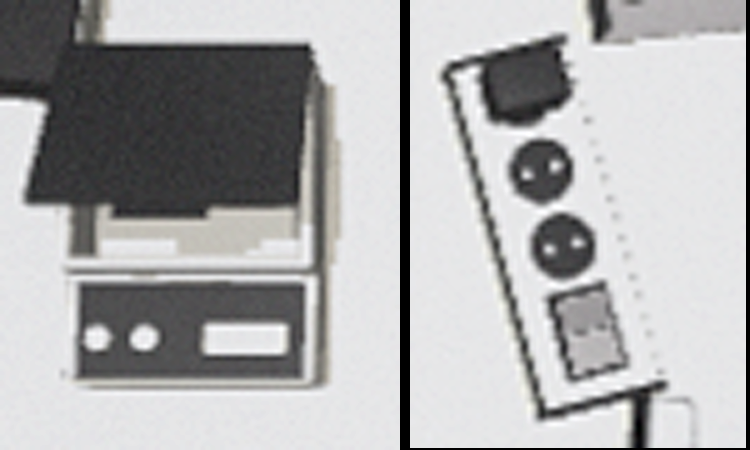

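In the crop, the bar key centre is (245,338), the round keys are (144,338) and (97,337), the rocker corners are (548,297), (603,284), (628,364), (570,380), and the strip's top corners are (445,70), (565,40), (543,415), (665,384).

```bash
cat >> h.py <<'E'
def plane(name,u,v,z):
    c=camera_model(name);K=np.array(c["intrinsics"]);T=np.linalg.inv(np.array(c["view"]))
    d=T[:3,:3]@np.linalg.solve(K,[u,v,1.]);o=T[:3,3];return o+d*(z-o[2])/d[2]
E
python3 - <<'E'
from h import *
D=np.load("pics/top0.npz")["D"]
L=lambda x,y,z:plane("top",165+(x+.5)/5-.5,160+(y+.5)/5-.5,z)
S=lambda x,y,z:plane("top",295+(x-409.5)/5.6-.5,170+(y+.5)/5.6-.5,z)
k=L(245,338,.09);ki=L(144,338,.09);ko=L(97,337,.09)
yd=ko-k;yaw=np.arctan2(-yd[0],yd[1]);print("key",k,ki,ko,"yaw",yaw, "len should .100",np.linalg.norm(yd),"left/right deck",L(72,383,.08),L(315,385,.08))
c=[S(*p,.042) for p in((445,70),(565,40),(543,415),(665,384))]
far=(c[0]+c[1])/2;near=(c[2]+c[3])/2;ax=far-near;print("strip len",np.linalg.norm(ax),"w",np.linalg.norm(c[3]-c[2]));ax/=np.linalg.norm(ax)
cen=(far+near)/2;print("strip yaw",np.arctan2(ax[1],ax[0]),cen,"rp from outline",cen-.055*ax)
rc=sum(S(*p,.052) for p in((548,297),(603,284),(628,364),(570,380)))/4;print("rocker c",rc,"rp",rc+.015*ax)
# cover points
v,u=np.mgrid[168:202,170:228];P=world("top",D,u,v).reshape(-1,3)
o=k+np.array([0,0,-.09]);X=np.array([np.cos(yaw),np.sin(yaw),0]);Y=np.array([-X[1],X[0],0])
o=o+.08*X+.038*Y;print("printer origin",o)
Q=np.c_[(P-o)@X,(P-o)@Y,P[:,2]];m=(Q[:,2]>.135)&(abs(Q[:,1])<.07)&(Q[:,0]<.1)
print(m.sum(),Q[m].min(0),Q[m].max(0),"ang",-np.arctan(np.polyfit(Q[m,0],Q[m,2],1)),"y-range key depth",)
for uu,vv in((214,228),(325,225),(322,240),(329,234)):print(world("top",D,np.array(uu),np.array(vv)))
E
```

```text
key [0.47350941 0.14943078 0.09      ] [0.47468813 0.21792567 0.09      ] [0.47591359 0.24982222 0.09      ] yaw -0.02394346955075727 len should .100 0.10042021637553271 left/right deck [0.4456151  0.26850754 0.08      ] [0.4414329  0.10299724 0.08      ]
strip len 0.2265417801671566 w 0.07909315366241519
strip yaw 0.23617039749694715 [ 0.53191329 -0.2225898   0.042     ] rp from outline [ 0.47844003 -0.23545876  0.042     ]
rocker c [ 0.46395741 -0.23870241  0.052     ] rp [ 0.47854103 -0.23519269  0.052     ]
printer origin [5.54396242e-01 1.85504597e-01 8.32667268e-17]
1264 [-0.00826102 -0.06987313  0.13831971] [0.09997776 0.06997503 0.21696092] ang [ 0.6212403  -0.20907621] y-range key depth
[0.47063494 0.14776579 0.09231986]
[ 0.47670417 -0.23424511  0.05604703]
[ 0.42528453 -0.22291137  0.04784835]
[ 0.44541139 -0.24716994  0.05348799]
```

Strip: yaw 0.236, rocker press point (0.478, -0.235, 0.050). Printer: origin (0.554, 0.186), yaw -0.024, cover open about 0.62. Next I close the fingers, turn the tool to the strip's axis and cross over.

```bash
python3 -m inch '-1 0 0 -0.008 0 0 -0.116;-1 0 0 -0.008 0 0 -0.116;-1 0 0 -0.008 0 0 -0.116;-1 0 0 -0.008 0 0 -0.116;-1 0 0 -0.008 0 0 -0.116;-1 0 0 -0.008 0 0 -0.116;-1 -0.005 -0.0405 0 0 0 0;-1 -0.005 -0.0405 0 0 0 0;-1 -0.005 -0.0405 0 0 0 0;-1 -0.005 -0.0405 0 0 0 0;-1 -0.005 -0.0405 0 0 0 0;-1 -0.005 -0.0405 0 0 0 0;-1 -0.005 -0.0405 0 0 0 0;-1 -0.005 -0.0405 0 0 0 0;-1 -0.005 -0.0405 0 0 0 0;-1 -0.005 -0.0405 0 0 0 0;-1 -0.005 -0.0405 0 0 0 0;-1 -0.005 -0.0405 0 0 0 0' 20
cat > go.py <<'E'
import sys; from h import *
# world target -> shift in tool axes, and turn about tool z to yaw of tool y axis
s=get_state();M=R.from_quat(s["eef_rot"]).as_matrix();t=np.array([float(a) for a in sys.argv[1:4]])
print("t",s["clock"],"pos",np.round(s["tool_pos"],4),"shift",(M.T@(t-s["tool_pos"])).round(4),"tilt",M[:,2].round(3),"F",np.round(s["contact_force"],2))
if len(sys.argv)>4:
    a=float(sys.argv[4])+np.pi/2-np.arctan2(M[1,1],M[0,1]);print("turn z",-((a+np.pi)%(2*np.pi)-np.pi))
E
python3 go.py .478 -.235 .12 .236
```

```text
clock: 1.6
tool_pos: [0.4498, 0.0982, 0.2694]
eef_rot: [-0.116, 0.993, -0.0, -0.0]
contact_force: [0.8, -0.6, -0.9]
opening: 0.001
finger_force: 0.0
t 1.6 pos [0.4498 0.0982 0.2694] shift [ 0.0496 -0.3307  0.1495] tilt [-0. -0. -1.] F [ 0.78 -0.57 -0.87]
turn z -0.002664933607504416
```

```bash
python3 -m inch '-1 0.0055 -0.0367 0 0 0 0;-1 0.0055 -0.0367 0 0 0 0;-1 0.0055 -0.0367 0 0 0 0;-1 0.0055 -0.0367 0.01 0 0 0;-1 0.0055 -0.0367 0.02 0 0 0;-1 0.0055 -0.0367 0.03 0 0 0;-1 0.0055 -0.0367 0.03 0 0 0;-1 0.0055 -0.0367 0.03 0 0 0;-1 0.0055 -0.0367 0.03 0 0 0;-1 0 0 0 0 0 0;-1 0 0 0 0 0 0'
python3 go.py .478 -.235 .066 .236
python3 - <<'E'
from h import *
im,D=snapshot("side");i2,D2=snapshot("top")
def pr(n,p):
    c=camera_model(n);q=np.array(c["view"])@np.r_[p,1];q=np.array(c["intrinsics"])@q[:3];return (q[:2]/q[2]).round().astype(int)
p=pr("side",[.478,-.235,.055]);t=pr("side",np.array(get_state()["tool_pos"])-[0,0,.011]);print(p,t)
c=im[p[1]-50:p[1]+30,p[0]-45:p[0]+45,::-1]
cv2.imwrite("pics/rock.png",cv2.convertScaleAbs(cv2.resize(c,None,fx=6,fy=6,interpolation=2),alpha=1.5))
E
```

```text
clock: 2.52
tool_pos: [0.4746, -0.2149, 0.1331]
eef_rot: [-0.114, 0.993, 0.001, -0.002]
contact_force: [-0.4, 0.9, 0.2]
opening: 0.006
finger_force: 0.0
t 2.5167 pos [ 0.4746 -0.2149  0.1331] shift [ 0.001  -0.0204  0.067 ] tilt [-0.004  0.001 -1.   ] F [-0.37  0.89  0.18]
turn z -0.007018230354370658
[243 269] [240 247]
```

View pics/rock.png

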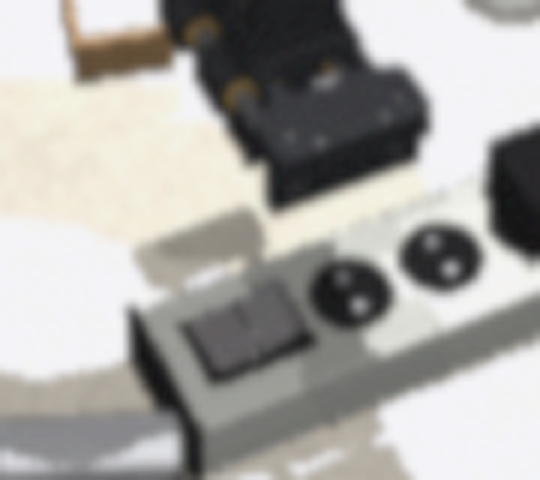

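The crop shows the rocker around (250,330), still off, and a dark gripper block at (340,140). The fingertips can't be told apart at this scale, so I'll take a wider view and the top one.

```bash
python3 - <<'E'
from h import *
im,D=snapshot("side");i2,D2=snapshot("top");s=get_state();print(s["tool_pos"],s["clock"],s["opening"])
a=cv2.resize(im[140:300,170:310,::-1],None,fx=3.5,fy=3.5,interpolation=2)[:560];b=cv2.resize(i2[160:260,280:360,::-1],None,fx=3.75,fy=5.6,interpolation=2)
cv2.imwrite("pics/rock2.png",cv2.convertScaleAbs(np.hstack([a,b]),alpha=1.8))
v,u=np.mgrid[140:275,180:300];P=world("side",D,u,v).reshape(-1,3);P=P[D[140:275,180:300].ravel()>0];M=R.from_quat(s["eef_rot"]).as_matrix();Q=(P-s["tool_pos"])@M
for lo in np.arange(-.1,.03,.01):
    m=(Q[:,2]>lo)&(Q[:,2]<lo+.01)&(abs(Q[:,0])<.06)&(abs(Q[:,1])<.12)
    if m.any():print(lo.round(3),m.sum(),Q[m].min(0).round(3)[:2],Q[m].max(0).round(3)[:2])
E
```

```text
[ 0.477153   -0.21160933  0.13598297] 2.7167 0.004117684825457077
-0.1 171 [-0.034 -0.089] [0.034 0.082]
-0.09 107 [-0.034 -0.09 ] [0.034 0.083]
-0.08 9 [-0.024 -0.086] [ 0.023 -0.029]
-0.05 3 [ 0.01  -0.018] [ 0.01  -0.011]
-0.04 13 [ 0.005 -0.019] [0.011 0.004]
-0.03 16 [ 0.003 -0.017] [0.011 0.009]
-0.02 4 [ 0.008 -0.003] [0.01  0.008]
```

View pics/rock2.png

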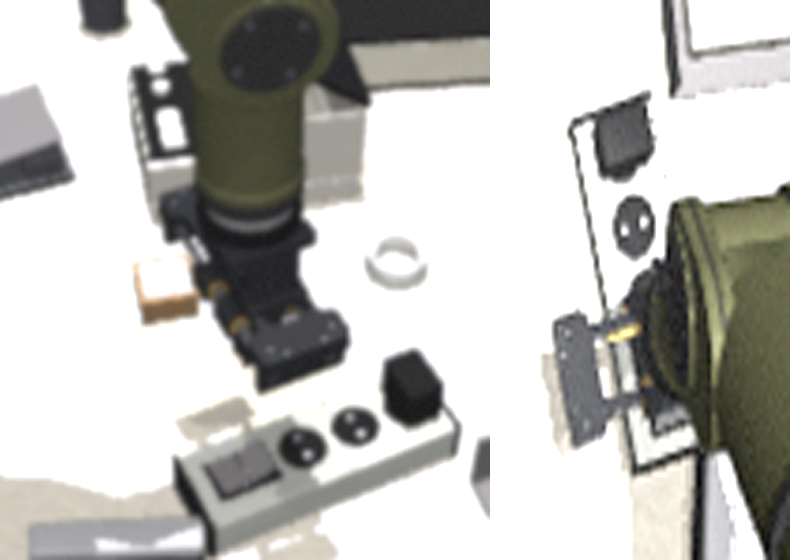

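The gripper's body hides the fingers. Its measured shape matches the given dimensions and it clears the adapter. I move over the point and come down in steps.

```bash
python3 -m inch '-1 0.002 -0.012 0.02 0 0 0;-1 0.002 -0.012 0.02 0 0 0;-1 0 0 0.015 0 0 0;-1 0 0 0 0 0 0;-1 0 0 0 0 0 0'
python3 go.py .478 -.235 .061 .236
```

```text
clock: 3.13
tool_pos: [0.4783, -0.2362, 0.0805]
eef_rot: [-0.117, 0.993, 0.0, 0.0]
contact_force: [-0.5, 0.4, 0.2]
opening: 0.004
finger_force: 0.0
t 3.1333 pos [ 0.4783 -0.2362  0.0805] shift [0.     0.0012 0.0195] tilt [ 0.     0.001 -1.   ] F [-0.53  0.45  0.25]
turn z -0.0006909017351306446
```

```bash
python3 -m inch '-1 0 0.001 0.006 0 0 0;-1 0 0 0.004 0 0 0;-1 0 0 0.003 0 0 0;-1 0 0 0.002 0 0 0;-1 0 0 0.002 0 0 0;-1 0 0 0.001 0 0 0;-1 0 0 0.001 0 0 0;-1 0 0 0 0 0 0'
python3 go.py .478 -.235 .061 .236
```

```text
clock: 3.8
tool_pos: [0.4776, -0.2366, 0.0608]
eef_rot: [-0.116, 0.993, 0.0, -0.0]
contact_force: [0.7, -0.7, 0.0]
opening: 0.004
finger_force: 0.0
t 3.8 pos [ 0.4776 -0.2366  0.0608] shift [-0.0007  0.0015 -0.0002] tilt [-0.  0. -1.] F [ 0.68 -0.73  0.04]
turn z -0.0029198339364064907
```

```bash
python3 -m inch '-1 0 0 0.001 0 0 0;-1 0 0 0.001 0 0 0;-1 0 0 0.001 0 0 0;-1 0 0 0 0 0 0'
python3 go.py .478 -.235 .061
```

```text
clock: 4.13
tool_pos: [0.4776, -0.2366, 0.0578]
eef_rot: [-0.116, 0.993, 0.0, -0.0]
contact_force: [0.2, 0.2, -0.6]
opening: 0.004
finger_force: 0.0
t 4.1333 pos [ 0.4776 -0.2366  0.0578] shift [-0.0007  0.0014 -0.0032] tilt [-0.  0. -1.] F [ 0.24  0.24 -0.61]
```

```bash
python3 -m inch '-1 0 0 0.001 0 0 0;-1 0 0 0.001 0 0 0;-1 0 0 0 0 0 0'
python3 -m inch '-1 0 0 0.001 0 0 0;-1 0 0 0.001 0 0 0;-1 0 0 0 0 0 0'
python3 - <<'E'
from h import *
im,D=snapshot("side")
cv2.imwrite("pics/rock3.png",cv2.convertScaleAbs(cv2.resize(im[215:295,200:290,::-1],None,fx=6,fy=6,interpolation=2),alpha=1.8))
E
```

```text
clock: 4.38
tool_pos: [0.4776, -0.2365, 0.0558]
eef_rot: [-0.116, 0.993, 0.0, -0.0]
contact_force: [0.1, -0.4, 0.5]
opening: 0.008
finger_force: 0.0
clock: 4.63
tool_pos: [0.4776, -0.2365, 0.0538]
eef_rot: [-0.116, 0.993, 0.0, -0.0]
contact_force: [0.2, -0.6, -0.2]
opening: 0.003
finger_force: 0.0
```

View pics/rock3.png

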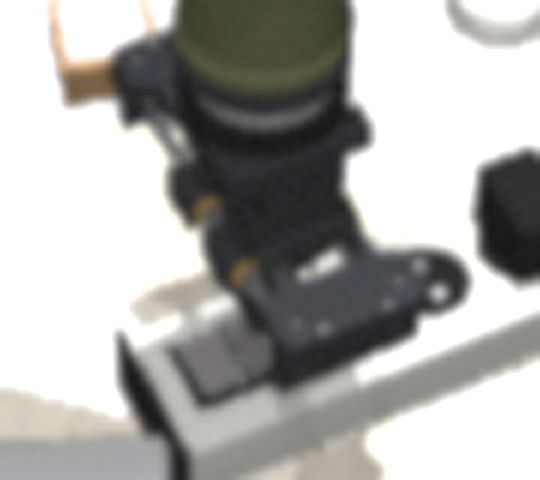

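The gripper hides the fingertips. The rocker's end half shows at (200,370), and I can't tell whether the rocker has turned over. There is still no contact force, so I carry on down in small steps.

```bash
python3 -m inch '-1 0 0 0.001 0 0 0;-1 0 0 0.001 0 0 0;-1 0 0 0 0 0 0'
python3 - <<'E'
from h import *
im,D=snapshot("side");s=get_state();M=R.from_quat(s["eef_rot"]).as_matrix()
v,u=np.mgrid[180:290,190:300];P=world("side",D,u,v).reshape(-1,3);ax=np.array([.972,.234,0]);ay=np.array([-.234,.972,0])
c=np.array([.4639,-.2387,0])
Q=np.c_[(P-c)@ax,(P-c)@ay,P[:,2]]
m=(abs(Q[:,0])<.06)&(abs(Q[:,1])<.014)&(Q[:,2]<.12)
for q in Q[m][np.argsort(Q[m][:,0])][::2]:print(q.round(3))
E
```

```text
clock: 4.93
tool_pos: [0.4776, -0.2366, 0.0518]
eef_rot: [-0.116, 0.993, 0.0, -0.0]
contact_force: [0.0, 0.7, 0.5]
opening: 0.004
finger_force: 0.0
[-0.058  0.013 -0.001]
[-0.056  0.011  0.001]
[-0.052  0.013  0.001]
[-0.049  0.012 -0.001]
[-0.047 -0.013  0.027]
[-0.047 -0.005  0.022]
[-0.047 -0.007  0.043]
[-0.047  0.003  0.01 ]
[-0.046 -0.004  0.025]
[-0.046 -0.012  0.04 ]
[-0.046  0.012  0.003]
[-0.046  0.01   0.026]
[-0.046  0.009  0.042]
[-0.046  0.003  0.035]
[-0.046  0.006  0.001]
[-0.046 -0.003  0.028]
[-0.046  0.004  0.029]
[-0.046  0.012  0.012]
[-0.045 -0.003  0.042]
[-0.045  0.005  0.04 ]
[-0.044  0.006  0.045]
[-0.043 -0.012  0.042]
[-0.042  0.011  0.042]
[-0.042  0.005  0.04 ]
[-0.041  0.013  0.043]
[-0.04  -0.013  0.042]
[-0.039  0.003  0.04 ]
[-0.039  0.004  0.044]
[-0.039 -0.009  0.041]
[-0.038 -0.013  0.041]
[-0.036  0.003  0.038]
[-0.036  0.011  0.037]
[-0.036 -0.009  0.039]
[-0.035 -0.007  0.04 ]
[-0.035  0.007  0.042]
[-0.033  0.009  0.043]
[-0.033 -0.003  0.039]
[-0.032  0.007  0.04 ]
[-0.031  0.001  0.042]
[-0.03  0.01  0.04]
[-0.03  -0.003  0.037]
[-0.03   0.0
[... 816 characters left out ...]
[-0.004  0.005  0.049]
[-0.003 -0.006  0.048]
[-0.002 -0.011  0.049]
[-0.002  0.003  0.046]
[-0.001  0.012  0.049]
[-0.    -0.007  0.047]
[0.    0.008 0.048]
[ 0.002 -0.01   0.05 ]
[ 0.002 -0.002  0.044]
[ 0.003 -0.001  0.047]
[ 0.003 -0.012  0.047]
[ 0.004 -0.012  0.074]
[ 0.004 -0.004  0.051]
[ 0.004 -0.011  0.087]
[ 0.004 -0.01   0.077]
[ 0.005 -0.009  0.051]
[ 0.005 -0.002  0.085]
[0.005 0.011 0.05 ]
[ 0.005 -0.008  0.064]
[ 0.006 -0.001  0.088]
[ 0.006 -0.008  0.087]
[0.006 0.006 0.074]
[0.007 0.002 0.051]
[ 0.007 -0.004  0.049]
[ 0.008 -0.008  0.049]
[ 0.009 -0.007  0.052]
[ 0.009 -0.013  0.049]
[ 0.01  -0.006  0.055]
[ 0.011 -0.009  0.053]
[ 0.013 -0.005  0.052]
[ 0.016 -0.006  0.051]
```

The depth data show that the rocker is still off: its end half lies level at 48 mm. The fingers' lowest visible points are about 12 mm above the stated TCP, so the tips are higher than assumed. I go on down until there is contact.

```bash
python3 -m inch '-1 0 0 0.001 0 0 0;-1 0 0 0.001 0 0 0;-1 0 0 0.001 0 0 0;-1 0 0 0.001 0 0 0;-1 0 0 0 0 0 0'|sed -n '1,4p'
python3 -m inch '-1 0 0 0.001 0 0 0;-1 0 0 0.001 0 0 0;-1 0 0 0.001 0 0 0;-1 0 0 0 0 0 0'|sed -n '1,4p'
```

```text
clock: 5.4
tool_pos: [0.4776, -0.2365, 0.0477]
eef_rot: [-0.116, 0.993, 0.0, -0.0]
contact_force: [-0.2, 0.7, 0.6]
clock: 5.73
tool_pos: [0.4776, -0.2365, 0.0447]
eef_rot: [-0.116, 0.993, 0.0, -0.0]
contact_force: [0.7, 0.2, -0.1]
```

```bash
python3 -m inch '-1 0 0 0.001 0 0 0;-1 0 0 0.001 0 0 0;-1 0 0 0.001 0 0 0;-1 0 0 0 0 0 0'|sed -n '1,4p'
python3 - <<'E'
from h import *
im,D=snapshot("side");s=get_state();M=R.from_quat(s["eef_rot"]).as_matrix()
v,u=np.mgrid[180:290,190:300];P=world("side",D,u,v).reshape(-1,3);Q=(P-s["tool_pos"])@M
for lo in np.arange(-.1,.03,.005):
    m=(Q[:,2]>lo)&(Q[:,2]<lo+.005)&(abs(Q[:,0])<.03)&(abs(Q[:,1])<.03)
    if m.any():print(lo.round(3),m.sum(),Q[m].min(0).round(3)[:2],Q[m].max(0).round(3)[:2])
cv2.imwrite("pics/rock4.png",cv2.convertScaleAbs(cv2.resize(im[225:285,205:285,::-1],None,fx=9,fy=9,interpolation=2),alpha=2.2))
E
```

```text
clock: 6.07
tool_pos: [0.4776, -0.2365, 0.0418]
eef_rot: [-0.116, 0.993, 0.0, -0.0]
contact_force: [0.4, 0.4, -0.4]
-0.1 11 [ 0.017 -0.004] [0.029 0.006]
-0.095 3 [0.017 0.005] [0.029 0.006]
-0.09 4 [0.014 0.005] [0.029 0.007]
-0.085 1 [ 0.028 -0.029] [ 0.028 -0.029]
-0.08 2 [-0.011 -0.03 ] [-0.005 -0.029]
-0.065 1 [ 0.006 -0.021] [ 0.006 -0.021]
-0.06 1 [-0.011 -0.018] [-0.011 -0.018]
-0.055 1 [ 0.002 -0.019] [ 0.002 -0.019]
-0.045 1 [ 0.01  -0.017] [ 0.01  -0.017]
-0.04 2 [ 0.009 -0.018] [ 0.01  -0.009]
-0.035 4 [ 0.006 -0.016] [0.009 0.001]
-0.03 4 [ 0.006 -0.015] [0.009 0.005]
-0.025 7 [ 0.006 -0.016] [0.01  0.008]
-0.02 1 [ 0.008 -0.   ] [ 0.008 -0.   ]
-0.015 13 [ 0.001 -0.018] [0.027 0.01 ]
-0.01 72 [ 0.003 -0.019] [0.03  0.014]
-0.005 40 [ 0.004 -0.029] [0.029 0.03 ]
0.0 31 [ 0.004 -0.03 ] [0.029 0.03 ]
```

View pics/rock4.png

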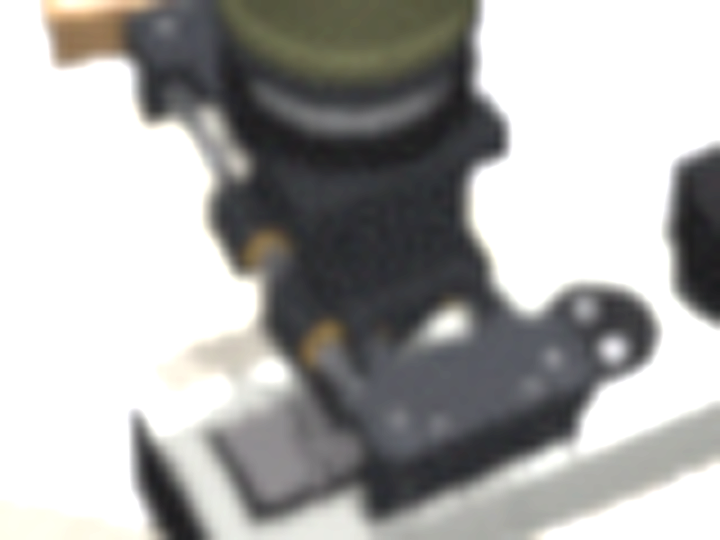

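The rocker, around (300,450), looks unchanged and still nothing touches. I keep going down to contact.

```bash
for i in 1 2 3 4; do [ $i = 1 ] && python3 -m inch '-1 0 0 0.001 0 0 0;-1 0 0 0.001 0 0 0;-1 0 0 0 0 0 0'|sed -n '2p;4p'; done
python3 -m inch '-1 0 0 0.001 0 0 0;-1 0 0 0.001 0 0 0;-1 0 0 0 0 0 0'|sed -n '2p;4p'
python3 -m inch '-1 0 0 0.001 0 0 0;-1 0 0 0 0 0 0'|sed -n '2p;4p'
```

```text
tool_pos: [0.4781, -0.2366, 0.04]
contact_force: [0.5, 0.1, 1.4]
tool_pos: [0.4785, -0.2364, 0.038]
contact_force: [1.8, 0.8, 2.0]
tool_pos: [0.4783, -0.2365, 0.0369]
contact_force: [0.8, 0.5, 1.8]
```

Contact is at TCP z = 0.040, so the tips are really about 16 mm above the TCP. I keep pressing the rocker over.

```bash
python3 -m inch '-1 0 0 0.001 0 0 0;-1 0 0 0.001 0 0 0;-1 0 0 0 0 0 0'|sed -n '2p;4p'
python3 -m inch '-1 0 0 0.001 0 0 0;-1 0 0 0.001 0 0 0;-1 0 0 0 0 0 0'|sed -n '2p;4p'
python3 -m inch '-1 0 0 0.001 0 0 0;-1 0 0 0 0 0 0'|sed -n '2p;4p'
```

```text
tool_pos: [0.4776, -0.2366, 0.0348]
contact_force: [0.5, -0.3, 1.3]
tool_pos: [0.4777, -0.2366, 0.0332]
contact_force: [1.2, 0.3, 6.5]
tool_pos: [0.4777, -0.2367, 0.0331]
contact_force: [-0.5, 1.8, 14.1]
```

Firm stop with the tip at 50 mm, so the rocker should be on. Next I lift, turn to the printer's axis, and check the rocker once the arm has moved away.

```bash
python3 -m inch '-1 0 0 -0.02 0 0 0;-1 0 0 -0.035 0 0 0;-1 0 0 -0.04 0 0 0;-1 0 0 -0.04 0 0 0;-1 0 0 -0.04 0 0 0;-1 0 0 -0.04 0 0 0;-1 0 0 -0.005 0 0 0.087;-1 0 0 0 0 0 0.087;-1 0 0 0 0 0 0.087;-1 0 0 0 0 0 0'|sed -n '2p'
python3 go.py .5644 .1853 .25 -.024
python3 - <<'E'
from h import *
im,D=snapshot("side")
v,u=np.mgrid[240:295,205:275];P=world("side",D,u,v).reshape(-1,3);c=np.array([.4639,-.2387,0])
x=(P-c)@[.972,.234,0];y=(P-c)@[-.234,.972,0]
for a in range(-24,24,6):
    m=(x*1e3>a)&(x*1e3<a+6)&(abs(y)<.012);print(a,m.sum(),np.median(P[m,2]).round(4))
E
```

```text
tool_pos: [0.4763, -0.2368, 0.2517]
t 8.2833 pos [ 0.4763 -0.2368  0.2517] shift [-0.0751  0.4246  0.0014] tilt [-0.002 -0.    -1.   ] F [-0.44  0.07 -0.34]
turn z -0.0066810399429293454
-24 25 0.0544
-18 12 0.0549
-12 12 0.0536
-6 15 0.0501
0 16 0.0486
6 13 0.049
12 14 0.0486
18 15 0.0489
```

The rocker is on: its socket half now lies level and the end half is raised. Next, over the cover.

```bash
python3 -m inch '-1 -0.0063 0.0354 0 0 0 0;-1 -0.0063 0.0354 0 0 0 0;-1 -0.0063 0.0354 0 0 0 0;-1 -0.0063 0.0354 0 0 0 0;-1 -0.0063 0.0354 0 0 0 0;-1 -0.0063 0.0354 0 0 0 0;-1 -0.0063 0.0354 0 0 0 0;-1 -0.0063 0.0354 0 0 0 0;-1 -0.0063 0.0354 0 0 0 0;-1 -0.0063 0.0354 0 0 0 0;-1 -0.0063 0.0354 0 0 0 0;-1 -0.0063 0.0354 0 0 0 0;-1 0 0 0 0 0 0;-1 0 0 0 0 0 0'|sed -n '2p'
python3 go.py .5644 .1853 .20 -.024
```

```text
tool_pos: [0.5641, 0.1884, 0.251]
t 9.5 pos [0.5641 0.1884 0.251 ] shift [-0.0005 -0.0031  0.051 ] tilt [-0.002  0.    -1.   ] F [-0.09  0.29 -0.2 ]
turn z 0.002961026076062634
```

```bash
python3 -m inch '-1 0 -0.003 0.015 0 0 0;-1 0 0 0.015 0 0 0;-1 0 0 0.01 0 0 0;-1 0 0 0.008 0 0 0;-1 0 0 0.005 0 0 0;-1 0 0 0.005 0 0 0;-1 0 0 0.005 0 0 0;-1 0 0 0 0 0 0'|sed -n '2p;4p'
python3 -m inch '-1 0 0 0.005 0 0 0;-1 0 0 0.005 0 0 0;-1 0 0 0.005 0 0 0;-1 0 0 0.005 0 0 0'|sed -n '2p;4p'
python3 -m inch '-1 0 0 0.005 0 0 0;-1 0 0 0.005 0 0 0;-1 0 0 0.005 0 0 0;-1 0 0 0.005 0 0 0'|sed -n '2p;4p'
```

```text
tool_pos: [0.5649, 0.1828, 0.1885]
contact_force: [0.1, -1.0, -0.2]
tool_pos: [0.5649, 0.183, 0.1686]
contact_force: [0.9, -0.8, 1.5]
tool_pos: [0.5648, 0.1829, 0.1484]
contact_force: [-0.3, 0.7, 0.6]
```

```bash
python3 -m inch '-1 0 0 0.006 0 0 0;-1 0 0 0.006 0 0 0;-1 0 0 0.006 0 0 0;-1 0 0 0.006 0 0 0;-1 0 0 0.004 0 0 0;-1 0 0 0.003 0 0 0;-1 0 0 0 0 0 0'|sed -n '2p;4p'
python3 -m inch '-1 0 0 0.002 0 0 0;-1 0 0 0.002 0 0 0;-1 0 0 0.001 0 0 0;-1 0 0 0.001 0 0 0;-1 0 0 0 0 0 0'|sed -n '2p;4p'
```

```text
tool_pos: [0.5647, 0.1828, 0.1172]
contact_force: [-0.1, 0.5, 0.6]
tool_pos: [0.565, 0.183, 0.1119]
contact_force: [0.1, 0.6, 0.6]
```

```bash
python3 -m inch '-1 0 0 0.001 0 0 0;-1 0 0 0.001 0 0 0;-1 0 0 0.001 0 0 0;-1 0 0 0 0 0 0'|sed -n '2p;4p'
python3 - <<'E'
from h import *
im,D=snapshot("side");o=np.array([.5544,.1855,0]);y=-.024;X=np.array([np.cos(y),np.sin(y),0]);Y=np.array([-X[1],X[0],0])
v,u=np.mgrid[100:210,190:300];P=world("side",D,u,v).reshape(-1,3);Q=np.c_[(P-o)@X,(P-o)@Y,P[:,2]]*1e3
for a in range(-50,120,10):
    m=(Q[:,0]>a)&(Q[:,0]<a+10)&(Q[:,1]>-83)&(Q[:,1]<-30)&(Q[:,2]>60)
    if m.any():print(a,m.sum(),np.percentile(Q[m,2],[10,50,90]).round(0))
E
```

```text
tool_pos: [0.5652, 0.183, 0.1111]
contact_force: [-4.1, -1.6, 16.6]
-50 32 [77. 79. 82.]
-40 57 [ 78.  99. 126.]
-30 48 [123. 127. 275.]
-20 93 [124. 230. 334.]
-10 182 [127. 277. 355.]
0 178 [127. 281. 356.]
10 170 [127. 274. 354.]
20 168 [126. 270. 351.]
30 105 [125. 242. 338.]
40 46 [125. 128. 277.]
50 31 [ 90. 126. 130.]
60 35 [ 89. 125. 129.]
70 31 [118. 126. 129.]
80 35 [112. 126. 128.]
90 31 [116. 127. 128.]
100 31 [114. 126. 128.]
110 2 [ 67.  88. 109.]
```

The cover lies flat at 127 mm with a firm 16 N stop, so it is shut. Next, the bar key.

```bash
python3 -m inch '-1 0 0 -0.005 0 0 0;-1 0 0 -0.01 0 0 0;-1 0 0 -0.02 0 0 0;-1 0 0 -0.01 0 0 0;-1 0.031 0.034 0 0 0 0;-1 0.031 0 0 0 0 0;-1 0.031 0 0 0 0 0;-1 0 0 0 0 0 0;-1 0 0 0 0 0 0'|sed -n '2p;4p'
python3 go.py .4725 .149 .08 -.024
```

```text
tool_pos: [0.4746, 0.2165, 0.1544]
contact_force: [0.5, -0.1, 0.6]
t 12.9667 pos [0.4746 0.2165 0.1544] shift [ 0.0003 -0.0676  0.0745] tilt [-0. -0. -1.] F [ 0.52 -0.07  0.59]
turn z -0.0013474432256597169
```

Sign slip in y: I'm above the round key side but still high and clear. I correct it before going down.

```bash
python3 -m inch '-1 0 -0.034 0 0 0 0;-1 0 -0.034 0 0 0 0;-1 0 0 0 0 0 0;-1 0 0 0 0 0 0'|sed -n '2p;4p'
python3 go.py .4725 .149 .08 -.024
```

```text
tool_pos: [0.4758, 0.1456, 0.1541]
contact_force: [0.4, 0.5, -0.2]
t 13.3 pos [0.4758 0.1456 0.1541] shift [0.0035 0.0034 0.0741] tilt [ 0.001 -0.001 -1.   ] F [ 0.44  0.5  -0.23]
turn z -0.009699461655192199
```

```bash
python3 -m inch '-1 0.002 0.002 0.02 0 0 0;-1 0 0 0.025 0 0 0;-1 0 0 0.02 0 0 0;-1 0 0 0.008 0 0 0;-1 0 0 0 0 0 0;-1 0 0 0 0 0 0'|sed -n '2p;4p'
python3 go.py .4725 .149 .068 -.024
```

```text
tool_pos: [0.4727, 0.1512, 0.0811]
contact_force: [0.1, 0.7, 0.2]
t 13.8 pos [0.4727 0.1512 0.0811] shift [ 0.0001 -0.0022  0.0131] tilt [ 0.001  0.001 -1.   ] F [0.09 0.72 0.23]
turn z -0.003172316840871936
```

```bash
python3 -m inch '-1 0 -0.002 0.004 0 0 0;-1 0 0 0.003 0 0 0;-1 0 0 0.002 0 0 0;-1 0 0 0.001 0 0 0;-1 0 0 0.001 0 0 0;-1 0 0 0 0 0 0'|sed -n '2p;4p'
python3 -m inch '-1 0 0 0.001 0 0 0;-1 0 0 0.001 0 0 0;-1 0 0 0 0 0 0'|sed -n '2p;4p'
python3 -m inch '-1 0 0 0.001 0 0 0;-1 0 0 0 0 0 0'|sed -n '2p;4p'
```

```text
tool_pos: [0.4726, 0.1483, 0.0703]
contact_force: [0.5, -1.2, 3.9]
tool_pos: [0.4726, 0.1483, 0.0683]
contact_force: [1.4, -1.6, 5.4]
tool_pos: [0.4726, 0.1483, 0.0681]
contact_force: [-0.9, -2.1, 14.1]
```

The key is at its bottom stop: 14 N with the tip 5 mm down. I let it up and retreat.

```bash
python3 -m inch '-1 0 0 0 0 0 0;-1 0 0 -0.005 0 0 0;-1 0 0 -0.01 0 0 0;-1 0 0 -0.03 0 0 0;-1 0 0 -0.04 0 0 0;-1 0 0 -0.04 0 0 0;-1 0 0 -0.03 0 0 0;-1 0 -0.04 0 0 0 0;-1 0 -0.04 0 0 0 0;-1 0 -0.04 0 0 0 0;-1 0 -0.04 0 0 0 0;-1 0 0 0 0 0 0;-1 0 0 0 0 0 0;-1 0 0 0 0 0 0'|sed -n '1,2p;4p'
python3 - <<'E'
from h import *
im,D=snapshot("top")
cv2.imwrite("pics/end.png",cv2.convertScaleAbs(cv2.resize(im[150:270,160:360,::-1],None,fx=4,fy=4,interpolation=2),alpha=1.4))
E
```

```text
clock: 15.88
tool_pos: [0.4671, -0.011, 0.2217]
contact_force: [-0.4, 1.8, -0.2]
```

View pics/end.png

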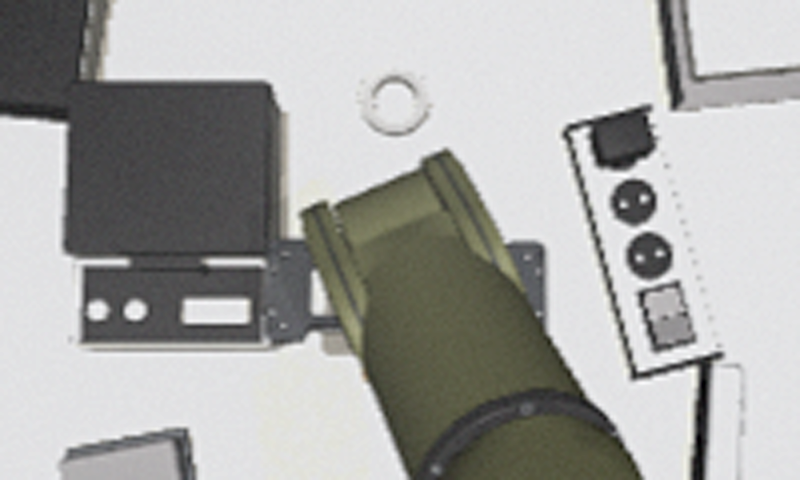

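The cover is shut (170,170), the rocker is flipped (667,315), the keys are up (215,310), nothing else has shifted and the arm is clear.

```bash
python3 -c "
from h import r
print(r.finish_job())"
```

```text
the job is handed in; nothing more can be done
None
```

I switched the rocker on, pushed the cover shut, pressed the bar key to its stop and let it come back up, then handed the job in at about 16 s; the final picture showed nothing shifted, but no verdict was returned.

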